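Seal the tea canister with its nested lids and take the outer cap off again

TASK

The canister under the dispenser is done: pull the carriage it stands on out to its front stop by the upright knob. Then lower the nested pair of lids as one onto the canister, press down until the inner lid is fully home in the mouth, and lift the outer cap off alone, leaving the inner lid sealed and the canister standing in its ring. I will take the cap from you to label it, so finish while holding it upright in the gripper, at least 6 cm clear above the canister's mouth, and leave the other things on the worktop alone.

Things in the scene. Friction and masses are not known exactly. Their poses are not given: they have to be found in the camera images.
- carriage (a joint): Travel of the dispenser's carriage in m: 0 = fully in, the canister under the spout; 0.18 = out against the front stop (towards the robot). It slides with about 3 N of friction and stays where it is left.
- pull_knob (a point): Centre of the upright black pull knob at the front of the carriage: a vertical cylinder 24 mm across, 34 mm tall, on a thinner steel stem; 83 mm above the worktop. The carriage comes out straight along this point's -x axis. The knob stands 140 mm from the canister's axis.
- dispenser: The fixed steel bulk dispenser; origin on the worktop under its spout, its runners towards -x. The spout ends 14 mm above the canister as it stands there; hopper 100 mm across, from 200 to 353 mm high, its dosing dial reaching 59 mm in front of the spout's axis at 176 mm height.
- cradle (a point): Centre of the canister's seat on the carriage, 20 mm above the worktop: a ring 88 mm wide inside and 10 mm high.
- canister_mouth (a point): Centre of the open mouth of the loose steel canister, at its rim, z along its axis, 100 mm above the canister's foot and 120 mm above the worktop. Body 84 mm across and 78 mm high; above it a neck 68 mm across outside, 64 mm inside, 15 mm high. The canister weighs about 0.6 kg and stands in the carriage's ring.
- cap_knob (a point): Centre of the upright wooden knob (28 mm across, 38 mm tall) on the steel outer cap, 59 mm above the worktop at the start. Cap 77 mm across; its flat top lies 20 mm below this point, its skirt's lower edge 55 mm below. The inner lid hangs nested in it: three spring tongues hook its small knob and let go at a pull of 2 to 3 N. Pair: 0.2 kg. Home on the canister, this point is 42 mm above the mouth.
- cap_nest (a point): Point on the cap's axis 42 mm below the knob's centre, where the centre of the inner lid's flange underside lies while the lids are nested.
- inner_flange (a point): Centre of the underside of the inner lid's flange (69 mm across), z along its axis. Below the flange a plug 61 mm across and 17 mm long, chamfered at its foot, with a springy rubber gasket: pressing it in takes 8 to 15 N; the gasket then sits under a bead inside the mouth and holds far more firmly than the cap's tongues. Home: the flange lies on the canister's rim, so this point coincides with canister_mouth.
- outer_cap: The outer cap (see cap_knob); origin at the centre of the skirt's lower edge, z up through the knob.
- inner_lid: The inner lid (see inner_flange); origin at the same point.
- honey: Bystander: glass honey jar with green lid, 66 mm across, 84 mm high; origin under its centre.
- glass: Bystander: drinking glass, 80 mm across, 88 mm high; origin under its centre.
- spice_a: Bystander: spice jar with green cap, 46 mm across, 106 mm high; origin under its centre.
- cutter_a: Bystander: steel ring cutter, 52 mm across, 31 mm high; origin under its centre.
Not all that is in view belongs to the job. What is shaped like the outer_cap but blue, purple or yellow is not meant.

How it is judged:
On the way, in this order (a step that is already met when the one before it is completed fails the run):
1. the carriage is out at its front stop (value of joint carriage above 0.175 m), for 0.2 s.
2. the inner lid is home in the canister's mouth with the outer cap still nested on it (distance between inner_flange and canister_mouth below 0.003 m and angle between the z axis of inner_flange and the z axis of canister_mouth, either way round below 0.05 rad and distance between cap_nest and inner_flange below 0.0035 m and value of joint carriage above 0.17 m), for 0.2 s.
At the end, for the whole second after the job is handed in: Carriage at the stop (within 10 mm), canister upright in its ring, inner lid home (flange within 3 mm of the rim, level), and the outer cap held still by the fingers alone, upright within 20 degrees, its skirt at least 50 mm above the mouth (distance between inner_flange and canister_mouth below 0.003 m and angle between the z axis of inner_flange and the z axis of canister_mouth, either way round below 0.05 rad and value of joint carriage above 0.17 m and horizontal distance between canister_mouth and cradle below 0.008 m and height (world z) of canister_mouth below 0.124 m and angle between canister_mouth's own z axis and vertical below 0.06 rad and height (world z) of outer_cap above 0.17 m and angle between outer_cap's own z axis and vertical below 0.35 rad and contact force between the fingers and outer_cap above 1 N and contact force between outer_cap and inner_lid below 0.1 N and linear speed of outer_cap below 0.03 m/s); the arm keeps its last pose, push and grip.
It fails at once if the inner lid comes away from the cap anywhere but home in the canister, or is moved from there once the cap is off (distance between cap_nest and inner_flange above 0.008 m and distance between inner_flange and canister_mouth above 0.004 m).
It fails at once if the canister is tipped or lifted out of its ring (angle between canister_mouth's own z axis and vertical above 0.25 rad or height (world z) of canister_mouth above 0.135 m).
It fails at once if a bystander is pushed more than 3 cm or knocked over (distance of any of honey, glass, spice_a, cutter_a from where it was at the start of the episode above 0.03 m or angle between any of honey, glass, spice_a, cutter_a's own z axis and vertical above 0.5 rad).
It also fails if it takes over 64 s, if anything falls off the work surface, if the arm or the gripper's body presses on something with over 40 N, if the wrist force passes 120 N, or if a joint passes its speed limit or range.

ROBOT

A 7-joint arm with a two-finger parallel gripper is mounted at the origin on a cart in front of the work surface, level with it; the furniture and walls round the work are solid. World frame = base frame: x ahead of the robot, y to its left, z up, the work surface at z = 0. Lengths are in m, angles in rad, forces in N, time in s.
With the tool pointing down it reaches from about 0.425 to 0.875 m from the base axis. Payload 4.7 kg.
Tool frame: the origin (TCP) lies midway between the tips of the shut fingers; the grasp point (between the pads) lies 19 mm behind it; z points along the fingers, y is the direction in which the jaws open and shut (so a half turn about z gives the same grasp; the last joint's range is limited). The gripper opens to 87 mm and grips with 3 to 60 N. Pads are 19 mm wide; open, the fingers measure 117 mm over their backs; the gripper's body (75 mm by 190 mm) begins 51 mm behind the grasp point.
Start: joints at [-1.103, 0.321, -0.07, 1.45, 0.023, 1.371, -0.057], TCP at [0.285, 0.584, 0.223] pointing down, gripper open.
Joint ranges: [-2.86, 2.86], [-0.3, 2.09], [-1.38, 1.24], [0.06, 2.45], [-1.56, 4.7], [0.09, 2.05], [-2.69, 2.69]. Speed limits (rad/s): [2.57, 2.57, 3.14, 3.14, 3.14, 3.14, 3.14].

INTERFACE

Orientations are given as a rotation vector (axis times angle).
In Python, from bench import get_state, eyes, job gives the robot as it stands. The module is installed in compiled form; this text tells all that it offers.
- The arm moves only by the shell command python3 -m jog 'ROWS' [FORCE]. ROWS is JSON, a list that holds one entry, the list of rows, each a list of 5 numbers: the opening, from 0 (shut) to 1 (fully open), then the shift along the tool's x, y, z in units of 40 mm (1.0 is 40 mm), then the turn about the tool's z in units of 5 degrees (1.0 is 5 degrees). In form: [[[jaw, dx, dy, dz, turn], ...]]. A call has 1 to 10 rows; each row shifts and turns the commanded pose from where the row before left it, along the tool's axes as they then stand; what a row does not reach is not made up. A row lasts 1/8 s, in which the tool goes at most 62.5 mm and 10.7 degrees, less where a joint would pass 70% of its speed; a pose out of reach is approached as far as the arm can. A call is refused whole if a number of a shift passes 1 or a number of a turn 1, either way. A call with a gripper value outside its range is refused whole. The fingers move at their own pace and stop on an object; FORCE is the grip in N (left out, the last holds). Time passes only in rows, so rows that do not move let the fingers close. It gives the time, the measured TCP pose, the force and the opening at its end, in the units of the state.
- get_state(): the state, without advancing time (a new reading comes with each control period).
- eyes.get_image(name): name is "scene" or "top"; returns (picture, depth): 420x560x3 uint8, red, green, blue; 420x560 float32, m along the optical axis (not along the pixel's ray), 0 where there is no reading.
- eyes.camera_params(name): a dict with "camera_matrix" (3x3 intrinsics, pixels), "pose" (4x4, takes a point from camera to world coordinates). Camera axes: x right, y down, z forward; pixel columns grow to the right and rows downward; lengths in m; the calibration is good to about 2 mm. A picture is of the moment at which its call begins. camera_params takes no time and is no camera call.
- job.close_job(): hands the job in, once; it reports no verdict.
The state is a dict: "time": time; "joint_positions": joint angles; "qd": joint speeds; "joint_torque": joint torques, N m; "position": TCP position; "tool_rot": TCP orientation; "ft_force": force on the tool from outside, world axes, zero at the start; "torque": the same for the moment, N m; "grip_width": opening from 0.0 (shut) to 1.0 (fully open).
Only numpy, scipy, OpenCV 4.12 (cv2) and the standard library are available. Lean on these libraries where they do the work, as an engineer would, in place of code of your own. Each camera call takes 0.05 s, during which the arm holds its last target. There are 200 camera calls.

## Working session

There is one attempt and no reset: what is moved stays moved. The work goes in short steps, Python scripts to look and compute and a shell command to move; the robot and the scene stay as the last step left them, time stands still between calls to the robot, and variables do not carry over. Pictures are saved under pics/ and viewed, about 8 in all and at most 12, crops included, and the job is handed in when it is done.

```bash
mkdir -p pics; ls
cat > h.py <<'E'
import numpy as np, cv2
from bench import get_state, eyes, job
from scipy.spatial.transform import Rotation as R
def pts(name):
    im,d=eyes.get_image(name); c=eyes.camera_params(name); K=np.array(c["camera_matrix"]); T=np.array(c["pose"])
    v,u=np.mgrid[:420,:560]; P=np.stack([(u-K[0,2])/K[0,0]*d,(v-K[1,2])/K[1,1]*d,d],-1)
    return im,d,P@T[:3,:3].T+T[:3,3],K,T
def ray(u,v,z,K,T):
    r=T[:3,:3]@np.linalg.inv(K)@[u,v,1]; return T[:3,3]+r*(z-T[2,3])/r[2]
def st():
    s=get_state(); print(s["time"],np.round(s["position"],4),np.round(R.from_rotvec(s["tool_rot"]).as_matrix(),3).tolist(),np.round(s["ft_force"],1),s["grip_width"])
E
python3 - <<'E'
from h import *
st()
for n in("scene","top"):
    im,d,P,K,T=pts(n); np.savez(f"pics/{n}0.npz",im=im,P=P,K=K,T=T); cv2.imwrite(f"pics/{n}0.png",im[...,::-1]); print(n,T.round(3).tolist(),K.round(1).tolist())
E
```

```text
pics
0.0 [0.2847 0.5837 0.2215] [[-0.899, 0.438, -0.001], [0.438, 0.899, -0.002], [-0.0, -0.002, -1.0]] [ 0.6 -0.4 -0.4] 0.9951560393638071
scene [[-0.581, -0.31, 0.752, -0.727], [-0.813, 0.247, -0.527, 0.847], [-0.022, -0.918, -0.396, 0.779], [0.0, 0.0, 0.0, 1.0]] [[471.1, 0.0, 283.8], [0.0, 471.1, 204.0], [0.0, 0.0, 1.0]]
top [[-0.228, -0.764, 0.603, -0.59], [-0.974, 0.173, -0.15, 0.26], [0.011, -0.621, -0.783, 1.603], [0.0, 0.0, 0.0, 1.0]] [[544.5, 0.0, 290.0], [0.0, 544.5, 216.5], [0.0, 0.0, 1.0]]
```

View pics/scene0.png

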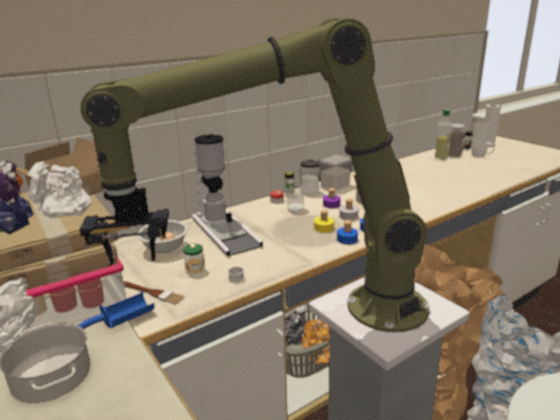

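View pics/top0.png

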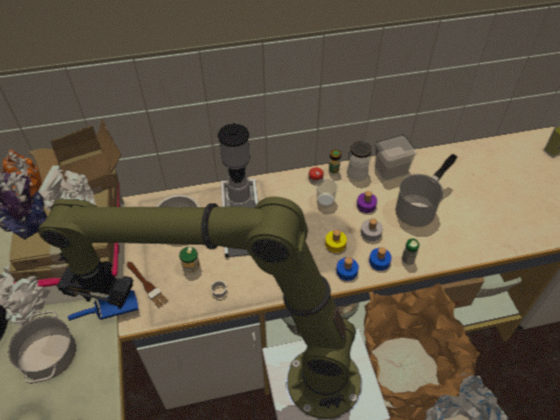

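Scene view: the dispenser is at (210,170), with the carriage's black knob near (229,218). The cap-shaped things are yellow (324,222), blue (347,234), blue (365,225), purple (331,200) and one grey/steel (348,209; top view 371,228). The steel one fits the description. I'll confirm it in an enlarged crop.

Run:
```python
from h import *
a=np.load("pics/scene0.npz"); b=np.load("pics/top0.npz")
c=np.hstack([cv2.resize(a["im"][130:280,185:385],(800,600),interpolation=3)[...,::-1]])
t=cv2.resize(b["im"][180:280,300:400],(400,400),interpolation=3)[...,::-1]; t2=cv2.resize(b["im"][170:270,180:280],(400,400),interpolation=3)[...,::-1]
cv2.imwrite("pics/c1.png",c); cv2.imwrite("pics/c2.png",np.hstack([t2,t]))
def pr(n,f,pp):
    for u,v in pp: print(n,u,v,f["P"][v,u].round(3),f["im"][v,u])
pr("scene",a,[(348,202),(348,209),(324,215),(229,216),(214,200),(195,250),(236,274),(210,140),(296,200)])
pr("top",b,[(372,221),(371,228),(371,234),(336,234),(190,250),(219,288),(235,135),(326,195)])
```

```text
scene 348 202 [ 0.495 -0.31   0.064] [124  93  63]
scene 348 209 [ 0.494 -0.31   0.035] [151 140 129]
scene 324 215 [ 0.473 -0.172  0.056] [113  87  59]
scene 229 216 [0.616 0.143 0.091] [ 5 10 15]
scene 214 200 [0.741 0.134 0.108] [104  97  94]
scene 195 250 [0.481 0.34  0.08 ] [ 70 121  73]
scene 236 274 [0.396 0.249 0.002] [146 136 126]
scene 210 140 [0.733 0.133 0.338] [40 35 38]
scene 296 200 [ 0.654 -0.18   0.054] [180 168 149]
top 372 221 [ 0.498 -0.311  0.081] [174 127  74]
top 371 228 [ 0.492 -0.31   0.049] [76 56 37]
top 371 234 [ 0.467 -0.301  0.048] [151 139 131]
top 336 234 [ 0.483 -0.175  0.065] [161 118  71]
top 190 250 [0.512 0.332 0.086] [168 150 109]
top 219 288 [0.394 0.259 0.002] [156 136 108]
top 235 135 [0.756 0.119 0.347] [30 27 34]
top 326 195 [ 0.65  -0.184  0.083] [149 145 134]
```

View pics/c1.png

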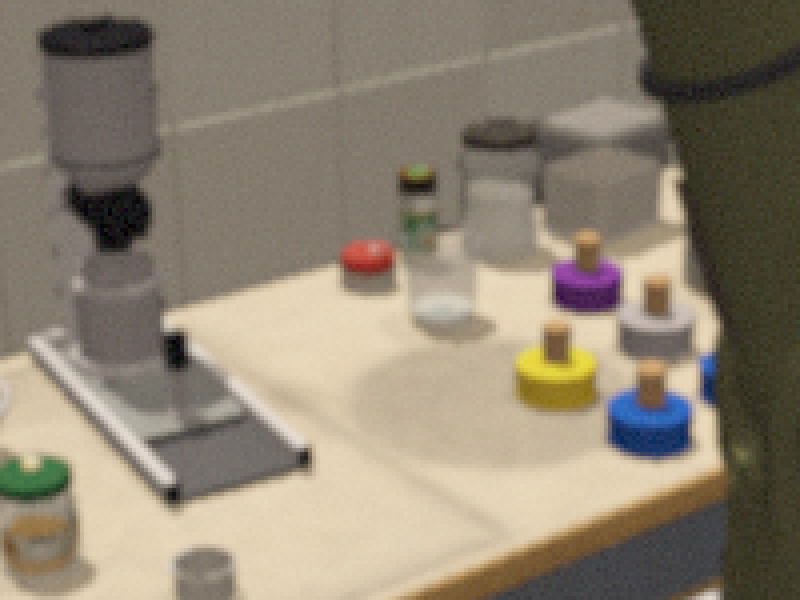

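View pics/c2.png

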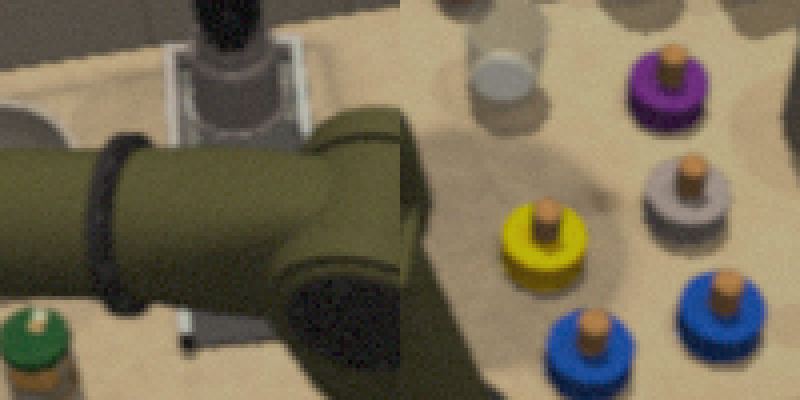

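The crops confirm a single grey steel cap with a wooden knob, at (656,295) in the scene crop and (692,175) in the top crop. The yellow, purple and two blue ones are decoys. Next I'll measure the positions by circle fits and ray casts.

Run:
```python
from h import *
from scipy.optimize import least_squares
a=np.load("pics/scene0.npz"); b=np.load("pics/top0.npz")
def circ(P,r,g):
    s=least_squares(lambda c:np.hypot(P[:,0]-c[0],P[:,1]-c[1])-r,g,loss="soft_l1",f_scale=.002); return s.x.round(4),len(P),np.abs(s.fun).mean().round(4)
def sel(f,x,y,z,rad):
    P=f["P"].reshape(-1,3); return P[(np.hypot(P[:,0]-x,P[:,1]-y)<rad)&(P[:,2]>z[0])&(P[:,2]<z[1])]
for n,f in(("scene",a),("top",b)):
    print(n,"hopper",circ(sel(f,.77,.12,(.22,.33),.1),.05,[.78,.12]))
    print("can",circ(sel(f,.77,.12,(.04,.09),.08),.042,[.78,.12]))
    print("cap skirt",circ(sel(f,.505,-.31,(.008,.032),.05),.0385,[.51,-.31]))
    Q=sel(f,.505,-.31,(.05,.074),.03); print("capknob",circ(Q,.014,[.505,-.31]))
    im=cv2.cvtColor(f["im"],cv2.COLOR_RGB2HSV); print("cap flat z",np.median(sel(f,.505,-.31,(.03,.045),.035)[:,2]))
    Q=sel(f,.63,.14,(.068,.105),.03); print("pullknob",circ(Q,.012,[.63,.14]) if len(Q)>4 else len(Q), Q[:,2].max() if len(Q) else 0)
# ray casts scene
K,T=a["K"],a["T"]; g=lambda x,y:(185+x/4,130+y/4)
print("knob ray",ray(*g(176,350),.083,K,T).round(4),"capknob ray",ray(*g(656,296),.059,K,T).round(4))
L=ray(*g(175,503),0,K,T);Rr=ray(*g(305,468),0,K,T);print("front",L.round(3),Rr.round(3), np.degrees(np.arctan2(*(Rr-L)[:2])))
A=ray(*g(35,343),.012,K,T);B=ray(*g(175,488),.012,K,T);print("rail",A.round(3),B.round(3),np.degrees(np.arctan2((A-B)[1],(A-B)[0])))
print("capknob ray top",ray(300+292/4,180+175/4,.059,b["K"],b["T"]).round(4))
for t in [(168/4+180-0,40/4+170,188/4+180,345/4+170)]:
    A=ray(t[0],t[1],.012,b["K"],b["T"]);B=ray(t[2],t[3],.012,b["K"],b["T"]);print("rail top",A.round(3),B.round(3),np.degrees(np.arctan2((A-B)[1],(A-B)[0])))
```

```text
scene hopper (array([0.7693, 0.1232]), 848, np.float64(0.0032))
can (array([0.7708, 0.1239]), 319, np.float64(0.0066))
cap skirt (array([ 0.5004, -0.3178]), 121, np.float64(0.0034))
capknob (array([ 0.5014, -0.3187]), 48, np.float64(0.0026))
cap flat z 0.035023504655877336
pullknob (array([0.6299, 0.1381]), 56, np.float64(0.0026)) 0.09819020138803647
top hopper (array([0.77  , 0.1257]), 628, np.float64(0.0021))
can (array([0.7702, 0.1262]), 245, np.float64(0.003))
cap skirt (array([ 0.5022, -0.3152]), 95, np.float64(0.0025))
capknob (array([ 0.5016, -0.3144]), 26, np.float64(0.0023))
cap flat z 0.03924536096107034
pullknob 0 0
knob ray [0.6196 0.1411 0.083 ] capknob ray [ 0.4866 -0.3081  0.059 ]
front [0.513 0.209 0.   ] [0.498 0.089 0.   ] -172.51411983512745
rail [0.858 0.171 0.012] [0.517 0.206 0.012] -5.8862160179983745
capknob ray top [ 0.5011 -0.3189  0.059 ]
rail top [0.872 0.174 0.012] [0.51  0.212 0.012] -6.013401971152636
```

The fits agree. The canister axis is at about (0.770, 0.125), and the knob at about (0.630, 0.139), 0.140 m from it along the measured rail angle of 174°. The cap knob is at about (0.502, -0.317). I'm moving to the pull knob, turning 20° first so the jaws close across the pull direction.

```bash
cat >> h.py <<'E'
def togo(x,y,z,yaw=None):
    st(); s=get_state(); M=R.from_rotvec(s["tool_rot"]).as_matrix(); t=M.T@(np.array([x,y,z])-s["position"])/.04
    cur=np.degrees(np.arctan2(M[1,0],M[0,0])); print("units",t.round(2),"yaw",cur.round(2), None if yaw is None else ("turn",round((cur-yaw)/5,2)))
E
python3 -m jog '[[[0.6,0,0,0,-1],[0.6,0,0,0,-1],[0.6,0,0,0,-1],[0.6,0,0,0,-1],[0.6,-0.8,-0.8,0,0],[0.6,-0.9,-0.9,0,0],[0.6,-0.9,-0.9,0,0],[0.6,-0.9,-0.9,0,0],[0.6,-0.9,-0.9,0,0],[0.6,-0.9,-0.9,0,0]]]' 20
python3 -c "from h import *; togo(.630,.139,.16,174)"
```

```text
time: 1.35
position: [0.4743, 0.3496, 0.2222]
tool_rot: [-0.164, -3.137, 0.001]
ft_force: [0.3, 0.3, 0.0]
grip_width: 0.598
1.35 [0.4743 0.3496 0.2222] [[-0.995, 0.105, -0.0], [0.105, 0.995, -0.0], [0.0, -0.0, -1.0]] [0.3 0.3 0. ] 0.5981660835359165
units [-4.42 -4.83  1.55] yaw 174.0 ('turn', np.float64(0.0))
```

```bash
python3 -m jog '[[[0.6,-0.8,-0.8,0,0],[0.6,-0.8,-0.9,0,0],[0.6,-0.8,-0.9,0,0],[0.6,-0.8,-0.9,0.3,0],[0.6,-0.7,-0.8,0.5,0],[0.6,-0.5,-0.5,0.4,0],[0.6,0,0,0.3,0],[0.6,0,0,0,0]]]'
python3 - <<'E'
from h import *
togo(.630,.139,.066,174)
im,d,P,K,T=pts("scene"); cv2.imwrite("pics/c3.png",cv2.resize(im[130:280,150:350],(800,600),interpolation=3)[...,::-1])
E
```

```text
time: 2.35
position: [0.6272, 0.1429, 0.161]
tool_rot: [-0.163, -3.134, -0.0]
ft_force: [0.0, 1.2, -0.5]
grip_width: 0.601
2.35 [0.6272 0.1429 0.161 ] [[-0.995, 0.104, -0.003], [0.104, 0.995, 0.0], [0.003, -0.0, -1.0]] [ 0.   1.2 -0.5] 0.6009008703947629
units [-0.09 -0.09  2.37] yaw 174.06 ('turn', np.float64(0.01))
```

View pics/c3.png

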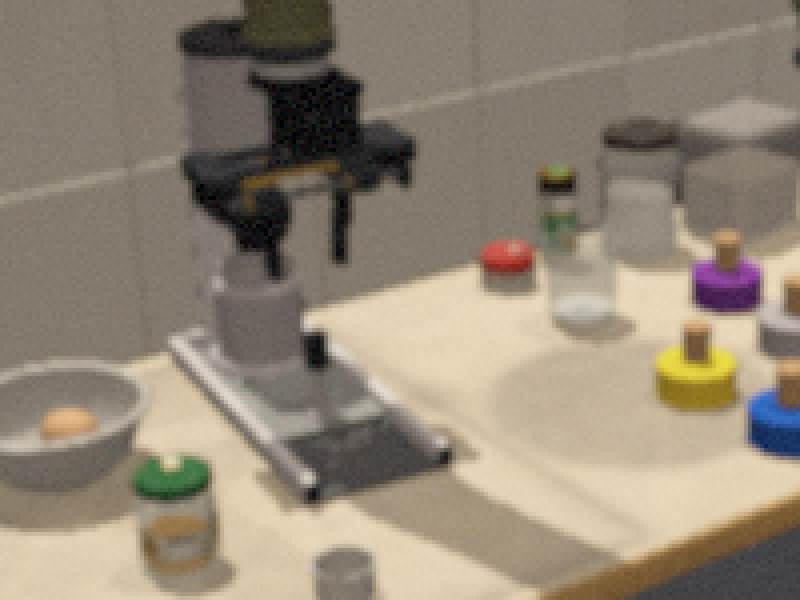

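The fingers (crop 272,265 and 342,250) straddle the black knob (315,350) and stay clear of the dial. Next I'll descend, grip and pull.

```bash
python3 -m jog '[[[0.6,-0.1,-0.1,0.5,0],[0.6,0,0,0.6,0],[0.6,0,0,0.6,0],[0.6,0,0,0.6,0],[0.6,0,0,0.07,0],[0.6,0,0,0,0],[0,0,0,0,0],[0,0,0,0,0],[0,0,0,0,0],[0,0,0,0,0]]]' 20
python3 -c "from h import *; togo(.630-.179,.139+.0188,.066,174)"
```

```text
time: 3.65
position: [0.6325, 0.1384, 0.0682]
tool_rot: [0.164, 3.136, 0.002]
ft_force: [-1.6, 1.7, -0.2]
grip_width: 0.266
3.65 [0.6325 0.1384 0.0682] [[-0.995, 0.104, 0.001], [0.104, 0.995, 0.001], [-0.001, 0.001, -1.0]] [-1.6  1.7 -0.2] 0.2660367264071868
units [4.56 0.01 0.05] yaw 174.02 ('turn', np.float64(0.0))
```

```bash
python3 -m jog '[[[0,0.3,0,0,0],[0,0.5,0,0,0],[0,0.5,0,0,0],[0,0.5,0,0,0],[0,0.5,0,0,0],[0,0.5,0,0,0],[0,0.5,0,0,0],[0,0.5,0,0,0],[0,0.3,0,0,0],[0,0.2,0,0,0]]]'
python3 -m jog '[[[0,0.1,0,0,0],[0,0.08,0,0,0],[0,0.05,0,0,0],[0,0.03,0,0,0],[0,0,0,0,0],[0,0,0,0,0]]]'
python3 -c "from h import *; togo(.6325-.179,.1384+.0188,.066,174)"
```

```text
time: 4.9
position: [0.4617, 0.1571, 0.0682]
tool_rot: [0.163, 3.134, 0.004]
ft_force: [4.7, 5.3, -3.7]
grip_width: 0.271
time: 5.65
position: [0.4535, 0.158, 0.0682]
tool_rot: [0.164, 3.131, 0.005]
ft_force: [7.5, 5.2, -6.9]
grip_width: 0.269
5.65 [0.4535 0.158  0.0682] [[-0.995, 0.104, 0.006], [0.104, 0.995, 0.003], [-0.006, 0.003, -1.0]] [ 7.5  5.2 -6.9] 0.26851613071747
units [-0.   -0.02  0.05] yaw 174.01 ('turn', np.float64(0.0))
```

```bash
python3 -m jog '[[[0,0.1,0,0,0],[0,0.1,0,0,0],[0,0,0,0,0],[0,0,0,0,0]]]' 30
python3 - <<'E'
from h import *
st()
im,d,P,K,T=pts("scene"); P=P.reshape(-1,3)
from scipy.optimize import least_squares
Q=P[(np.hypot(P[:,0]-.59,P[:,1]-.144)<.08)&(P[:,2]>.045)&(P[:,2]<.09)]
s=least_squares(lambda c:np.hypot(Q[:,0]-c[0],Q[:,1]-c[1])-.042,[.6,.144],loss="soft_l1",f_scale=.002);print(s.x,len(Q),np.abs(s.fun).mean())
E
```

```text
time: 6.15
position: [0.4525, 0.1581, 0.0687]
tool_rot: [0.165, 3.117, 0.008]
ft_force: [25.9, 4.9, -23.8]
grip_width: 0.266
6.15 [0.4525 0.1581 0.0687] [[-0.994, 0.105, 0.021], [0.105, 0.994, 0.004], [-0.02, 0.006, -1.0]] [ 25.9   4.9 -23.8] 0.26571186414026493
[0.58962715 0.14264772] 137 0.002285816652283564
```

The carriage is at the stop: force rose with no further motion, and travel was 0.180 m. I'll ease off, release and rise.

```bash
python3 -m jog '[[[0,-0.2,0,0,0],[0.6,0,0,0,0],[0.6,0,0,0,0],[0.6,0,0,0,0],[0.6,0,0,-0.5,0],[0.6,0,0,-0.8,0],[0.6,0,0,-1,0],[0.6,0,0,-1,0],[0.6,0,0,-0.7,0],[0.6,0,0,0,0]]]'
python3 - <<'E'
from h import *
from scipy.optimize import least_squares
for n in("scene","top"):
    im,d,P,K,T=pts(n); cv2.imwrite(f"pics/{n}4.png",im[...,::-1]); np.savez(f"pics/{n}4.npz",im=im,P=P,K=K,T=T); P=P.reshape(-1,3)
    for nm,x,y,z0,z1,r,rad in (("can",.59,.144,.045,.09,.042,.06),("neck",.59,.144,.107,.119,.034,.05),("pk",.453,.157,.068,.098,.012,.03),("hop",.77,.125,.22,.33,.05,.07),("skirt",.502,-.317,.008,.032,.0385,.05),("capknob",.502,-.317,.048,.074,.014,.03)):
        Q=P[(np.hypot(P[:,0]-x,P[:,1]-y)<rad)&(P[:,2]>z0)&(P[:,2]<z1)]
        if len(Q)<5: print(n,nm,len(Q));continue
        s=least_squares(lambda c:np.hypot(Q[:,0]-c[0],Q[:,1]-c[1])-r,[x,y],loss="soft_l1",f_scale=.002);print(n,nm,s.x.round(4),len(Q),np.abs(s.fun).mean().round(4))
togo(.502,-.316,.15)
E
```

```text
time: 7.45
position: [0.4519, 0.1568, 0.23]
tool_rot: [0.164, 3.133, 0.003]
ft_force: [0.5, -0.1, -0.6]
grip_width: 0.597
scene can [0.5904 0.1429] 301 0.0021
scene neck [0.5898 0.1429] 95 0.0023
scene pk [0.4514 0.1577] 71 0.0023
scene hop [0.769  0.1229] 726 0.0025
scene skirt [ 0.5001 -0.3177] 119 0.003
scene capknob [ 0.5006 -0.3173] 54 0.0035
top can [0.5912 0.1451] 192 0.0021
top neck [0.5903 0.1442] 45 0.0029
top pk [0.4519 0.1595] 33 0.0017
top hop 0
top skirt 0
top capknob 0
7.55 [0.4503 0.1562 0.2271] [[-0.995, 0.105, -0.001], [0.105, 0.995, -0.0], [0.001, -0.0, -1.0]] [-0.6  0.2 -0.8] 0.6008094733963006
units [ -2.52 -11.6    1.93] yaw 173.99 None
```

View pics/top4.png

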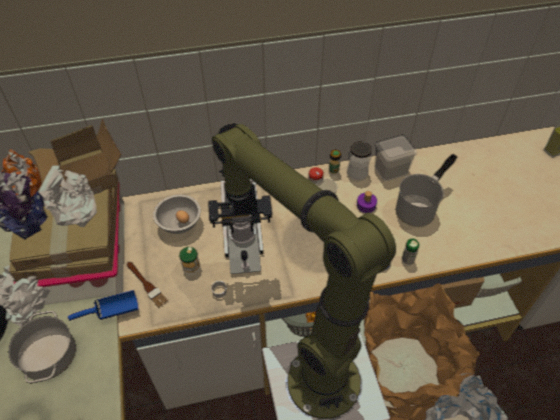

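The carriage is out with the canister upright on it (top view 242,228), at about (0.591, 0.1435). Before going to the cap I'll check that the space under the gripper body is free, while moving there at height.

```bash
python3 - <<'E'
from h import *
for n in("top0","scene0"):
    f=np.load(f"pics/{n}.npz"); P=f["P"].reshape(-1,3)
    Q=P[(abs(P[:,0]-.5015)<.06)&(abs(P[:,1]+.317)<.12)&(np.hypot(P[:,0]-.5015,P[:,1]+.317)>.04)&(P[:,2]<.3)]
    i=Q[:,2].argsort()[::-1][:5]; print(n,Q[i].round(3).tolist())
E
python3 -m jog '[[[0.6,-0.2,-1,0,0],[0.6,-0.2,-1,0,0],[0.6,-0.2,-1,0,0],[0.6,-0.2,-1,0,0],[0.6,-0.2,-1,0,0],[0.6,-0.2,-1,0,0],[0.6,-0.3,-1,0,0],[0.6,-0.3,-1,0,0],[0.6,-0.3,-1,0,0],[0.6,-0.3,-1,0.2,0]]]'
python3 -m jog '[[[0.6,0,-1,0.5,0],[0.6,0,-0.6,0.7,0],[0.6,0,0,0.5,0],[0.6,0,0,0,0]]]'
python3 - <<'E'
from h import *
togo(.5015,-.317,.047,174)
f,d,P,K,T=pts("top"); np.savez("pics/top5.npz",im=f,P=P,K=K,T=T); a,*r=pts("scene"); np.savez("pics/scene5.npz",im=a,P=r[1],K=r[2],T=r[3])
cv2.imwrite("pics/c5.png",np.hstack([cv2.resize(a[150:250,285:385],(400,400),interpolation=3),cv2.resize(f[180:280,320:420],(400,400),interpolation=3)])[...,::-1])
E
```

```text
top0 [[0.53, -0.429, 0.14], [0.54, -0.43, 0.134], [0.545, -0.428, 0.134], [0.526, -0.437, 0.132], [0.534, -0.437, 0.128]]
scene0 [[0.487, -0.279, 0.038], [0.467, -0.338, 0.037], [0.464, -0.298, 0.036], [0.492, -0.278, 0.036], [0.457, -0.308, 0.036]]
time: 8.8
position: [0.504, -0.2523, 0.2184]
tool_rot: [-0.164, -3.136, -0.001]
ft_force: [0.8, 0.5, 0.0]
grip_width: 0.599
time: 9.3
position: [0.4965, -0.3128, 0.149]
tool_rot: [-0.163, -3.133, -0.004]
ft_force: [-0.0, 0.1, 0.2]
grip_width: 0.6
9.3 [ 0.4965 -0.3128  0.149 ] [[-0.995, 0.104, -0.005], [0.104, 0.995, 0.003], [0.005, 0.002, -1.0]] [-0.   0.1  0.2] 0.6004669264729152
units [-0.15 -0.1   2.55] yaw 174.04 ('turn', np.float64(0.01))
```

View pics/c5.png

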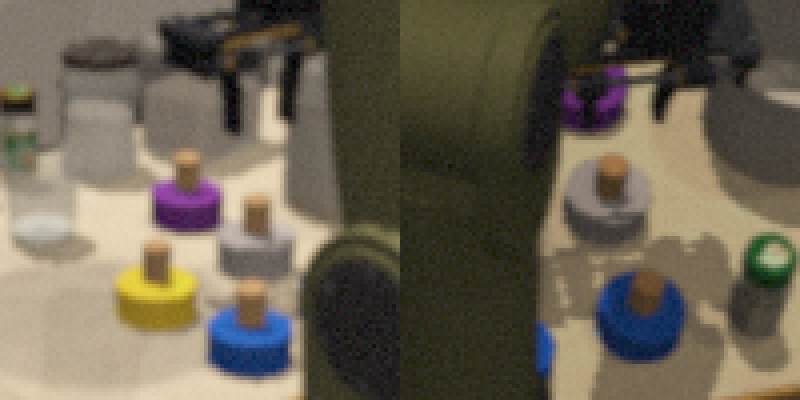

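The steel cap is free and the pull knob side is done, but the pot rim beside the cap stands 0.14 m high, close to the gripper body's end at this yaw. I'll check the clearance for turned grasps.

Run:
```python
from h import *
f=np.load("pics/top0.npz"); g=np.load("pics/top5.npz"); P=np.vstack([f["P"].reshape(-1,3),g["P"].reshape(-1,3)[::1]])[:]
F=f["P"].reshape(-1,3); Q=F[(F[:,2]>.095)&(F[:,2]<.25)&(F[:,0]>.35)&(F[:,1]<-.2)&(np.hypot(F[:,0]-.5,F[:,1]+.317)<.25)]
for yaw in range(90,200,10):
    a=np.radians(yaw); X=np.array([np.cos(a),np.sin(a)]);Y=np.array([np.sin(a),-np.cos(a)])
    D=Q[:,:2]-[.5015,-.317]; dx=np.maximum(abs(D@X)-.0375,0); dy=np.maximum(abs(D@Y)-.095,0); h=np.hypot(dx,dy); i=h.argmin(); print(yaw,h[i].round(3),Q[i].round(3))
```

```text
90 0.047 [ 0.373 -0.387  0.106]
100 0.044 [ 0.377 -0.393  0.104]
110 0.047 [ 0.382 -0.406  0.105]
120 0.051 [ 0.377 -0.393  0.104]
130 0.049 [ 0.373 -0.387  0.106]
140 0.044 [ 0.377 -0.393  0.104]
150 0.036 [ 0.502 -0.45   0.129]
160 0.025 [ 0.513 -0.443  0.134]
170 0.015 [ 0.53  -0.429  0.14 ]
180 0.017 [ 0.53  -0.429  0.14 ]
190 0.021 [ 0.53  -0.429  0.14 ]
```

Yaws 90–150° leave at least 36 mm. I'll do a light first grip at yaw 94° to centre the cap in one axis, then the final grip at 144° to centre it in the other.

```bash
python3 -m jog '[[[0.6,-0.15,-0.1,0,1],[0.6,0,0,0,1],[0.6,0,0,0,1],[0.6,0,0,0,1],[0.6,0,0,0,1],[0.6,0,0,0,1],[0.6,0,0,0,1],[0.6,0,0,0,1],[0.6,0,0,0,1],[0.6,0,0,0,1]]]' 5
python3 -m jog '[[[0.6,0,0,0,1],[0.6,0,0,0,1],[0.6,0,0,0.3,1],[0.6,0,0,0.4,1],[0.6,0,0,0.4,1],[0.6,0,0,0.4,1],[0.6,0,0,0.4,0],[0.6,0,0,0.2,0],[0.6,0,0,0,0]]]'
python3 -c "from h import *; togo(.5015,-.317,.049,94)"
```

```text
time: 10.65
position: [0.5047, -0.3185, 0.1532]
tool_rot: [1.475, 2.771, 0.002]
ft_force: [-0.0, -0.4, 1.2]
grip_width: 0.602
time: 11.78
position: [0.5033, -0.3192, 0.0675]
tool_rot: [-2.141, -2.298, -0.0]
ft_force: [0.2, -0.3, 0.2]
grip_width: 0.604
11.775 [ 0.5033 -0.3192  0.0675] [[-0.071, 0.997, -0.0], [0.997, 0.071, 0.0], [0.0, -0.0, -1.0]] [ 0.2 -0.3  0.2] 0.6039737055623103
units [ 0.06 -0.04  0.46] yaw 94.07 ('turn', np.float64(0.01))
```

```bash
python3 -m jog '[[[0.6,0.05,-0.05,0.25,0],[0.6,0,0,0.2,0],[0.6,0,0,0,0],[0,0,0,0,0],[0,0,0,0,0],[0,0,0,0,0],[0,0,0,0,0]]]' 5
python3 -c "from h import *; togo(.5015,-.317,.049,94)"
python3 -m jog '[[[0.6,0,0,0,0],[0.6,0,0,0,0],[0.6,0,0,0,0],[0.6,0,0,0,-1],[0.6,0,0,0,-1],[0.6,0,0,0,-1],[0.6,0,0,0,-1],[0.6,0,0,0,-1],[0.6,0,0,0,-1],[0.6,0,0,0,-1]]]'
python3 -m jog '[[[0.6,0,0,0,-1],[0.6,0,0,0,-1],[0.6,0,0,0,-1],[0.6,0,0,0,0],[0,0,0,0,0],[0,0,0,0,0],[0,0,0,0,0],[0,0,0,0,0]]]' 5
python3 -c "from h import *; togo(.5015,-.317,.049,144)"
```

```text
time: 12.65
position: [0.5014, -0.3178, 0.05]
tool_rot: [2.142, 2.297, 0.0]
ft_force: [0.1, 0.5, 0.9]
grip_width: 0.319
12.65 [ 0.5014 -0.3178  0.05  ] [[-0.07, 0.998, 0.0], [0.998, 0.07, -0.0], [-0.0, 0.0, -1.0]] [0.1 0.5 0.9] 0.31858336569777385
units [0.02 0.01 0.02] yaw 94.0 ('turn', np.float64(0.0))
time: 13.9
position: [0.5012, -0.3176, 0.0497]
tool_rot: [-1.348, -2.838, -0.0]
ft_force: [0.6, -0.4, -0.3]
grip_width: 0.599
time: 14.9
position: [0.5013, -0.3175, 0.0497]
tool_rot: [0.971, 2.988, 0.0]
ft_force: [0.0, -0.2, 0.0]
grip_width: 0.322
14.9 [ 0.5013 -0.3175  0.0497] [[-0.809, 0.588, 0.0], [0.588, 0.809, 0.0], [0.0, 0.0, -1.0]] [ 0.  -0.2  0. ] 0.3216924507588792
units [0.   0.01 0.02] yaw 144.0 ('turn', np.float64(-0.0))
```

The grip is on the knob (28 mm) at 0.32. Next I'll set a firm grip, lift gently and turn back to 174°.

```bash
python3 -m jog '[[[0,0,0,0,0],[0,0,0,0,0],[0,0,0,-0.1,0],[0,0,0,-0.2,0],[0,0,0,-0.3,0],[0,0,0,-0.4,0],[0,0,0,-0.5,0],[0,0,0,-0.5,0],[0,0,0,-0.5,0],[0,0,0,-0.5,0]]]' 35
python3 -m jog '[[[0,0,0,-0.5,-0.5],[0,0,0,-0.4,-0.8],[0,0,0,-0.3,-1],[0,0,0,-0.2,-1],[0,0,0,-0.1,-1],[0,0,0,0,-1],[0,0,0,0,-0.7],[0,0,0,0,0]]]'
python3 - <<'E'
from h import *
togo(.591,.1435,.22,174)
f,d,P,K,T=pts("top"); a,*r=pts("scene")
cv2.imwrite("pics/c6.png",np.hstack([cv2.resize(a[120:220,285:385],(400,400),interpolation=3),cv2.resize(f[130:230,320:420],(400,400),interpolation=3)])[...,::-1])
E
```

```text
time: 16.15
position: [0.5012, -0.3177, 0.1714]
tool_rot: [0.971, 2.987, 0.0]
ft_force: [0.3, 0.4, -1.3]
grip_width: 0.313
time: 17.15
position: [0.5011, -0.3178, 0.2303]
tool_rot: [0.164, 3.137, 0.0]
ft_force: [-0.4, -0.1, -2.2]
grip_width: 0.31
17.15 [ 0.5011 -0.3178  0.2303] [[-0.995, 0.104, 0.0], [0.104, 0.995, 0.0], [-0.0, 0.0, -1.0]] [-0.4 -0.1 -2.2] 0.309862310380202
units [-1.03 11.7   0.26] yaw 174.02 ('turn', np.float64(0.0))
```

View pics/c6.png

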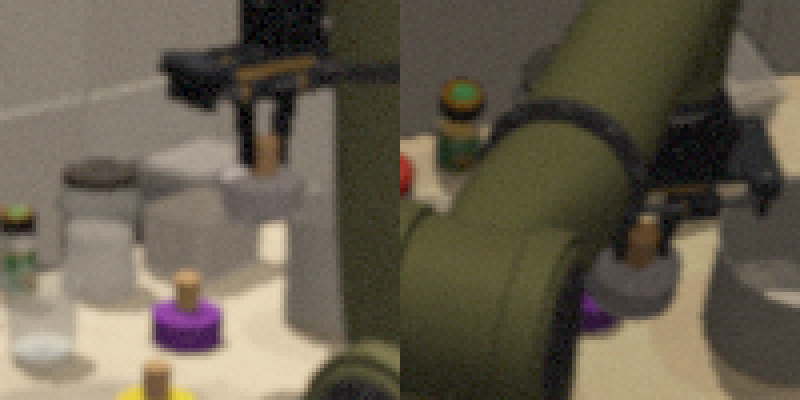

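The pair is lifted: the steel cap hangs upright at (262,190), nothing is left at its spot, and the wrist reads about 2 N, the full pair's weight. Now a smooth carry to the canister.

```bash
python3 -m jog '[[[0,0,0.15,0,0],[0,0,0.3,0,0],[0,-0.05,0.5,0,0],[0,-0.05,0.65,0,0],[0,-0.05,0.8,0,0],[0,-0.1,0.8,0,0],[0,-0.1,0.8,0,0],[0,-0.1,0.8,0,0],[0,-0.1,0.8,0,0],[0,-0.1,0.8,0,0]]]'
python3 -m jog '[[[0,-0.1,0.8,0,0],[0,-0.1,0.8,0,0],[0,-0.1,0.8,0,0],[0,-0.08,0.8,0,0],[0,0,0.7,0,0],[0,0,0.5,0,0],[0,0,0.35,0,0],[0,0,0.25,0,0],[0,0,0.1,0,0],[0,0,0,0,0]]]'
python3 - <<'E'
from h import *
from scipy.optimize import least_squares
togo(.591,.1435,.19,174)
for n in("scene","top"):
    im,d,P,K,T=pts(n); cv2.imwrite(f"pics/{n}7.png",cv2.resize(im[140:250,180:300] if n=="top" else im[100:260,150:310],(600,600),interpolation=3)[...,::-1]); P=P.reshape(-1,3)
    for nm,x,y,z0,z1,r,rad in (("can",.59,.144,.045,.09,.042,.06),("neck",.59,.144,.107,.119,.034,.05),("cap",.59,.143,.188,.215,.0385,.06),("pk",.453,.157,.068,.098,.012,.03)):
        Q=P[(np.hypot(P[:,0]-x,P[:,1]-y)<rad)&(P[:,2]>z0)&(P[:,2]<z1)]
        if len(Q)<5: print(n,nm,len(Q));continue
        s=least_squares(lambda c:np.hypot(Q[:,0]-c[0],Q[:,1]-c[1])-r,[x,y],loss="soft_l1",f_scale=.002);print(n,nm,s.x.round(4),len(Q),np.abs(s.fun).mean().round(4))
E
```

```text
time: 18.5
position: [0.5538, -0.0636, 0.2299]
tool_rot: [0.163, 3.137, 0.001]
ft_force: [-0.2, -0.7, -1.3]
grip_width: 0.316
time: 19.75
position: [0.5903, 0.1349, 0.2298]
tool_rot: [0.165, 3.137, -0.001]
ft_force: [0.0, 0.2, -2.0]
grip_width: 0.313
19.75 [0.5903 0.1349 0.2298] [[-0.994, 0.105, 0.0], [0.105, 0.994, -0.0], [-0.0, -0.0, -1.0]] [ 0.   0.2 -2. ] 0.3128831849871832
units [0.01 0.21 0.99] yaw 173.96 ('turn', np.float64(-0.01))
scene can [0.5908 0.1427] 294 0.0023
scene neck [0.5891 0.1432] 93 0.0021
scene cap [0.5897 0.1341] 223 0.0043
scene pk [0.4516 0.1575] 70 0.0025
top can [0.5906 0.1452] 295 0.0023
top neck [0.5894 0.1455] 77 0.0029
top cap [0.5907 0.137 ] 121 0.002
top pk [0.4524 0.1607] 37 0.0019
```

View pics/scene7.png

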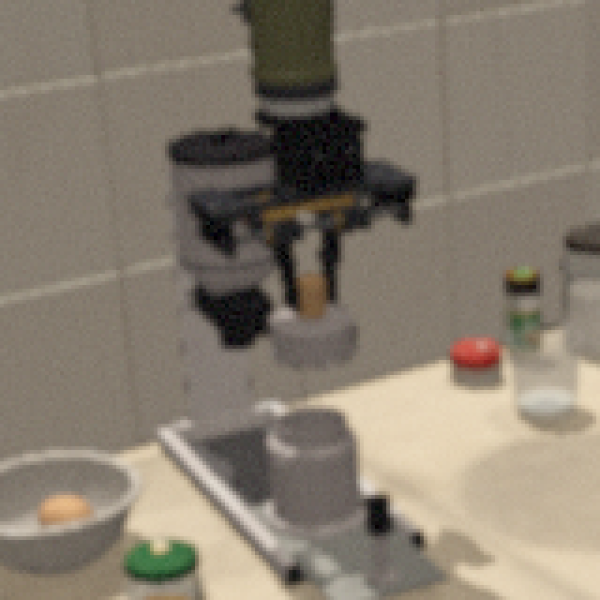

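The cap hangs over the open canister at (313,335) against the mouth at (313,430). Both views agree on an 8.8 mm shift in tool y, which I'll apply and then descend to just above the mouth.

```bash
python3 -m jog '[[[0,0.01,0.11,0.1,0],[0,0,0.11,0.2,0],[0,0,0,0.3,0],[0,0,0,0.3,0],[0,0,0,0.2,0],[0,0,0,0.1,0],[0,0,0,0.1,0],[0,0,0,0,0]]]'
python3 -c "from h import *; togo(.5905,.1438,.1527,174)"
python3 -m jog '[[[0,0,0,0.05,0],[0,0,0,0.05,0],[0,0,0,0.05,0],[0,0,0,0.05,0],[0,0,0,0,0]]]'
python3 -c "from h import *; togo(.5905,.1438,.1527,174)"
```

```text
time: 20.85
position: [0.5907, 0.1443, 0.1777]
tool_rot: [-0.164, -3.137, -0.0]
ft_force: [-0.1, 0.4, -2.3]
grip_width: 0.314
20.85 [0.5907 0.1443 0.1777] [[-0.995, 0.105, -0.0], [0.105, 0.995, 0.0], [0.0, 0.0, -1.0]] [-0.1  0.4 -2.3] 0.31402909166569654
units [ 0.   -0.01  0.63] yaw 174.0 ('turn', np.float64(-0.0))
time: 21.48
position: [0.5907, 0.1441, 0.1696]
tool_rot: [-0.165, -3.137, 0.0]
ft_force: [0.7, 0.3, -1.9]
grip_width: 0.313
21.475 [0.5907 0.1441 0.1696] [[-0.995, 0.105, -0.0], [0.105, 0.995, -0.0], [0.0, -0.0, -1.0]] [ 0.7  0.3 -1.9] 0.31337035267143065
units [ 0.   -0.01  0.42] yaw 173.99 ('turn', np.float64(-0.0))
```

```bash
python3 -m jog '[[[0,0,0,0.04,0],[0,0,0,0.04,0],[0,0,0,0.04,0],[0,0,0,0,0]]]'
python3 -m jog '[[[0,0,0,0.04,0],[0,0,0,0.04,0],[0,0,0,0.04,0],[0,0,0,0,0]]]'
python3 -c "from h import *; togo(.5905,.1438,.1527,174)"
```

```text
time: 21.98
position: [0.5913, 0.1436, 0.1655]
tool_rot: [0.165, 3.136, -0.0]
ft_force: [0.5, -2.0, 2.7]
grip_width: 0.314
time: 22.48
position: [0.5923, 0.1435, 0.1618]
tool_rot: [0.166, 3.133, 0.0]
ft_force: [1.5, -2.9, 4.4]
grip_width: 0.313
22.475 [0.5923 0.1435 0.1618] [[-0.994, 0.105, 0.004], [0.105, 0.994, 0.0], [-0.004, 0.0, -1.0]] [ 1.5 -2.9  4.4] 0.3128311390530918
units [0.05 0.   0.23] yaw 173.95 ('turn', np.float64(-0.01))
```

```bash
python3 -m jog '[[[0,-0.02,-0.02,0.04,0],[0,-0.02,0,0.05,0],[0,0,0,0.05,0],[0,0,0,0,0]]]'
python3 -m jog '[[[0,0,0,0.05,0],[0,0,0,0.05,0],[0,0,0,0.05,0],[0,0,0,0,0]]]'
python3 -c "from h import *; togo(.5905,.1438,.1527,174)"
```

```text
time: 22.98
position: [0.5925, 0.1441, 0.1552]
tool_rot: [0.164, 3.136, 0.002]
ft_force: [0.3, -1.2, 2.3]
grip_width: 0.311
time: 23.48
position: [0.5942, 0.1441, 0.1525]
tool_rot: [0.164, 3.132, 0.004]
ft_force: [-1.7, -1.4, 16.6]
grip_width: 0.311
23.475 [0.5942 0.1441 0.1525] [[-0.995, 0.104, 0.005], [0.104, 0.995, 0.002], [-0.005, 0.003, -1.0]] [-1.7 -1.4 16.6] 0.31131309403637436
units [ 0.09 -0.02 -0.01] yaw 174.01 ('turn', np.float64(0.0))
```

```bash
python3 -m jog '[[[0,0,0,0.05,0],[0,0,0,0.05,0],[0,0,0,0,0]]]'
python3 -m jog '[[[0,0,0,0.05,0],[0,0,0,0.05,0],[0,0,0,0,0],[0,0,0,0,0]]]'
python3 -c "from h import *; togo(.5905,.1438,.1527,174)"
```

```text
time: 23.85
position: [0.597, 0.1438, 0.1523]
tool_rot: [0.164, 3.125, 0.007]
ft_force: [-2.2, -2.1, 28.6]
grip_width: 0.311
time: 24.35
position: [0.5998, 0.1436, 0.1521]
tool_rot: [0.165, 3.119, 0.009]
ft_force: [-1.8, -3.3, 40.7]
grip_width: 0.313
24.35 [0.5998 0.1436 0.1521] [[-0.994, 0.105, 0.019], [0.105, 0.994, 0.005], [-0.018, 0.007, -1.0]] [-1.8 -3.3 40.7] 0.3125535037570253
units [ 0.23 -0.02 -0.02] yaw 173.95 ('turn', np.float64(-0.01))
```

The lid is hard home: z is stiff at 0.152 up to 41 N. But pressing has pushed the carriage in a few millimetres (TCP x is up from 0.591 to 0.600). I'll ease the press, stay in contact and drag the carriage back to its stop.

```bash
python3 -m jog '[[[0,0.05,0,-0.06,0],[0,0.05,0,-0.04,0],[0,0,0,0,0],[0,0,0,0,0]]]'
python3 -m jog '[[[0,0.05,0,0,0],[0,0.05,0,0,0],[0,0.05,0,0,0],[0,0,0,0,0]]]'
python3 -c "from h import *; togo(.5905,.1438,.1527,174)"
```

```text
time: 24.85
position: [0.5944, 0.1441, 0.1522]
tool_rot: [0.164, 3.122, 0.007]
ft_force: [0.9, -2.7, 26.8]
grip_width: 0.313
time: 25.35
position: [0.5905, 0.1446, 0.1523]
tool_rot: [0.165, 3.118, 0.008]
ft_force: [6.2, -1.7, 23.4]
grip_width: 0.313
25.35 [0.5905 0.1446 0.1523] [[-0.994, 0.105, 0.02], [0.105, 0.994, 0.004], [-0.019, 0.006, -1.0]] [ 6.2 -1.7 23.4] 0.31337515461845694
units [-0.   -0.02 -0.01] yaw 173.94 ('turn', np.float64(-0.01))
```

```bash
python3 -m jog '[[[0,0.04,0,0,0],[0,0,0,0,0],[0,0,0,0,0]]]'
cat > chk.py <<'E'
from h import *
from scipy.optimize import least_squares
import sys
st()
for n in("scene","top"):
    im,d,P,K,T=pts(n); cv2.imwrite(f"pics/{n}{sys.argv[1]}.png",cv2.resize(im[140:250,180:300] if n=="top" else im[100:260,150:310],(600,600),interpolation=3)[...,::-1]); P=P.reshape(-1,3)
    for nm,x,y,z0,z1,r,rad in (("can",.59,.144,.045,.09,.042,.06),("lid/cap",.59,.144,.112,.138,.0385,.06),("pk",.453,.157,.068,.098,.012,.03)):
        Q=P[(np.hypot(P[:,0]-x,P[:,1]-y)<rad)&(P[:,2]>z0)&(P[:,2]<z1)]
        if len(Q)<5: print(n,nm,len(Q));continue
        s=least_squares(lambda c:np.hypot(Q[:,0]-c[0],Q[:,1]-c[1])-r,[x,y],loss="soft_l1",f_scale=.002);print(n,nm,s.x.round(4),len(Q),np.abs(s.fun).mean().round(4))
    Q=P[(np.hypot(P[:,0]-.5905,P[:,1]-.1438)<.03)&(P[:,2]>.1)&(P[:,2]<.16)]; print("axis z",np.median(Q[:,2]) if len(Q) else None)
E
python3 chk.py 8
```

```text
time: 25.72
position: [0.5897, 0.1447, 0.1525]
tool_rot: [0.165, 3.116, 0.008]
ft_force: [8.3, -1.9, 21.9]
grip_width: 0.311
25.725 [0.5897 0.1447 0.1525] [[-0.994, 0.106, 0.021], [0.106, 0.994, 0.004], [-0.021, 0.006, -1.0]] [ 8.3 -1.9 21.9] 0.31106956546235814
scene can [0.5899 0.143 ] 286 0.0021
scene lid/cap [0.5905 0.144 ] 217 0.0053
scene pk [0.4509 0.1585] 72 0.0024
axis z 0.14083280313561275
top can [0.5908 0.1454] 168 0.0018
top lid/cap [0.5912 0.1474] 100 0.0022
top pk [0.4523 0.1608] 37 0.0018
axis z 0.1439438539570166
```

View pics/scene8.png

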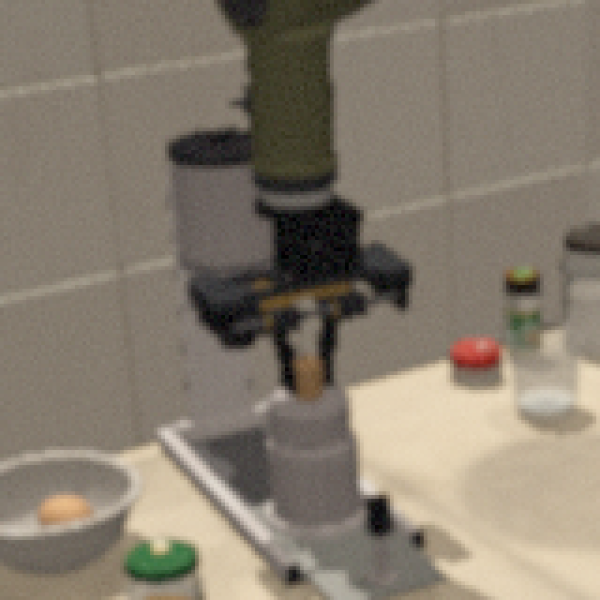

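The cap top is at z≈0.142 as expected for home, the knob is back at the stop position, and the canister is upright. I'll unload in small steps.

```bash
python3 -m jog '[[[0,-0.06,0,-0.04,0],[0,-0.06,0,-0.04,0],[0,-0.06,0,-0.04,0],[0,0,0,0,0],[0,0,0,0,0]]]'
python3 -c "from h import *; togo(.5905,.1438,.1527,174)"
```

```text
time: 26.45
position: [0.591, 0.1445, 0.1524]
tool_rot: [0.164, 3.13, 0.004]
ft_force: [2.2, -0.4, 10.1]
grip_width: 0.314
26.45 [0.591  0.1445 0.1524] [[-0.995, 0.104, 0.008], [0.104, 0.995, 0.002], [-0.007, 0.003, -1.0]] [ 2.2 -0.4 10.1] 0.31355784026708106
units [ 0.01 -0.02 -0.01] yaw 174.01 ('turn', np.float64(0.0))
```

```bash
python3 -m jog '[[[0,-0.02,0,-0.05,0],[0,0,0,-0.05,0],[0,0,0,0,0],[0,0,0,0,0]]]'
python3 -m jog '[[[0,0,0,-0.03,0],[0,0,0,-0.03,0],[0,0,0,-0.03,0],[0,0,0,-0.03,0],[0,0,0,0,0]]]'
python3 -c "from h import *; togo(.5905,.1438,.1527,174)"
```

```text
time: 26.95
position: [0.5885, 0.1437, 0.1527]
tool_rot: [-0.164, -3.137, 0.0]
ft_force: [2.9, -0.0, -1.4]
grip_width: 0.314
time: 27.58
position: [0.5885, 0.1435, 0.1581]
tool_rot: [-0.165, -3.137, 0.0]
ft_force: [1.3, -0.2, -3.9]
grip_width: 0.313
27.575 [0.5885 0.1435 0.1581] [[-0.995, 0.105, -0.0], [0.105, 0.995, -0.0], [0.0, -0.0, -1.0]] [ 1.3 -0.2 -3.9] 0.3132499012186582
units [-0.05  0.01  0.13] yaw 173.99 ('turn', np.float64(-0.0))
```

```bash
python3 -m jog '[[[0,-0.03,0,-0.05,0],[0,0,0,-0.05,0],[0,0,0,-0.1,0],[0,0,0,-0.1,0],[0,0,0,-0.1,0],[0,0,0,0,0]]]'
python3 chk.py 9
```

```text
time: 28.32
position: [0.5902, 0.1437, 0.1748]
tool_rot: [0.164, 3.136, 0.001]
ft_force: [-0.4, -0.3, -1.1]
grip_width: 0.312
28.325 [0.5902 0.1437 0.1748] [[-0.995, 0.104, 0.001], [0.104, 0.995, 0.0], [-0.001, 0.001, -1.0]] [-0.4 -0.3 -1.1] 0.3119049381412195
scene can [0.5899 0.1423] 288 0.0022
scene lid/cap [0.5914 0.1416] 137 0.0034
scene pk [0.4504 0.1577] 70 0.0022
axis z 0.15770389076329416
top can [0.5914 0.1449] 181 0.002
top lid/cap [0.593  0.1448] 65 0.0025
top pk [0.4522 0.1607] 39 0.0024
axis z 0.15846533804688945
```

The wrist load dropped from about 2 N to about 1.1 N, so the inner lid stayed behind. Lifting clear now.

```bash
python3 -m jog '[[[0,0,0,-0.15,0],[0,0,0,-0.25,0],[0,0,0,-0.35,0],[0,0,0,-0.4,0],[0,0,0,-0.4,0],[0,0,0,-0.3,0],[0,0,0,-0.2,0],[0,0,0,-0.1,0],[0,0,0,0,0],[0,0,0,0,0]]]'
python3 chk.py 10
```

```text
time: 29.68
position: [0.5896, 0.1435, 0.2596]
tool_rot: [-0.164, -3.136, 0.001]
ft_force: [-0.0, 0.3, -0.9]
grip_width: 0.314
29.675 [0.5896 0.1435 0.2596] [[-0.995, 0.105, -0.001], [0.105, 0.995, -0.0], [0.001, -0.0, -1.0]] [-0.   0.3 -0.9] 0.3136914222447109
scene can [0.5899 0.1422] 286 0.0021
scene lid/cap [0.6115 0.1329] 167 0.0117
scene pk [0.451  0.1578] 72 0.0027
axis z 0.1187765052533627
top can [0.5913 0.1455] 176 0.002
top lid/cap [0.6008 0.1423] 259 0.0116
top pk [0.4525 0.1599] 36 0.0016
axis z 0.12562652413670994
```

View pics/scene10.png

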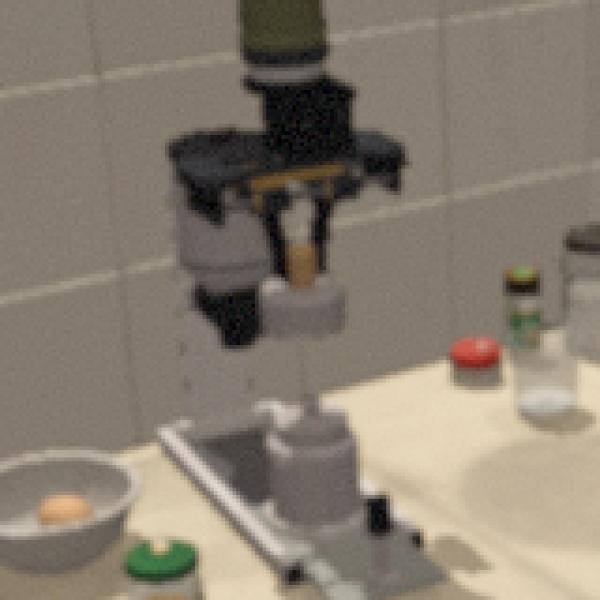

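The picture shows the inner lid, with its small knob (310,403), seated on the canister mouth (313,425). The carriage is out, and the cap (302,305) is held upright well above the mouth. Handing in.

```bash
python3 -c "
from h import *
st(); print(job.close_job())"
```

```text
29.775 [0.5896 0.1435 0.2596] [[-0.995, 0.104, -0.001], [0.104, 0.995, -0.0], [0.001, -0.0, -1.0]] [ 0.9  0.1 -0.9] 0.31074798962065875
the job is handed in; nothing more can be done
None
```

I finished the job and handed it in at 29.8 s; the hand-in reports no verdict. The carriage is out, the inner lid is sealed in the canister, and the arm is holding the outer cap upright for you.

- **Carriage:** I pulled it 0.180 m to its front stop. Pressing the lids down then drove it back in by up to about 9 mm. I dragged it back to the stop while still pressing at about 22 N, before lifting the cap.
- **Inner lid:** It went hard home; the height stayed at the home value while I pressed up to 41 N. When the cap lifted, the wrist load fell from about 2 N to about 1 N, so only the cap came up. The last picture shows the inner lid on the mouth and the canister upright in its ring.
- **Outer cap:** It is gripped firmly by its knob, level. Its lower edge is at about 0.214 m by calculation, roughly 9 cm above the mouth.
- **Last checks:** The knob and canister positions match the stop position within about 1–2 mm. The two cameras differ by about 3 mm sideways. The final "lid/cap" circle fits were poor and mean nothing, because the cap had already left the height band they look at.
- **Other things on the worktop:** I touched nothing else that I know of, but I did not re-measure their positions at the end.

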